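# Hook the radio cradle into the slotted upright and press it down until it locks

## Robot

A 6-joint arm with a two-finger parallel gripper is mounted at the origin on the work surface. World frame = base frame: x ahead of the robot, y to its left, z up, the work surface at z = 0. Lengths are in m, angles in degrees, forces in N, time in s.
With the tool pointing down it reaches from about 0.275 to 0.75 m from the base axis. Payload 10.2 kg.
Tool frame: the origin (TCP) lies between the finger pads; the fingertips stand 17 mm ahead of it and the grasp point (between the pads) lies 2 mm behind it (tip_extent is the z of the fingertips in the tool frame, in m); z points along the fingers, y is the line along which they close (so a half turn about z gives the same grasp; the last joint's range is limited). The gripper opens to 88 mm and grips with 3 to 60 N. Pads are 18 mm wide; open, the fingers measure 123 mm over their backs; the gripper's body (75 mm by 187 mm) begins 45 mm behind the grasp point.
Start: joints at [-77.028, 17.928, 85.812, -0, 76.261, -12.8], TCP at [0.228, -0.473, 0.224] pointing down, gripper open.
Joint ranges: [-168.41, 168.41], [-55.51, 124.54], [10.69, 146.95], [-70.63, 250.63], [1, 178], [-165.06, 165.06]. Speed limits (degrees/s): [136.94, 136.94, 172.46, 180, 180, 180].

## Interface

Orientations are given as [roll, pitch, yaw] about the fixed x, y, z axes, in that order (R = Rz(yaw) Ry(pitch) Rx(roll)).
In Python, from cell import state, read_camera, camera_info, close_job, tip_extent gives the robot as it stands.
- The arm moves only by the tool arm_command, never from a script. Its argument "series" is a list of rows, each a list of 5 numbers: the closure in counts, from 0 (fully open) to 255 (shut), then the shift along the tool's x, y, z in cm, then the turn about the tool's z in degrees. In form: [[hand, x, y, z, roll], ...]. A call has 1 to 20 rows; each row shifts and turns the commanded pose from where the row before left it, along the tool's axes as they then stand; what a row does not reach is not made up. A row lasts 1/12 s, in which the tool goes at most 41.7 mm and 7.16 degrees, less where a joint would pass 70% of its speed; a pose out of reach is approached as far as the arm can. A call with a gripper value outside its range is refused whole. The fingers move at their own pace and stop on an object; "force" is the grip in N (left out, the last holds). Time passes only in rows, so rows that do not move let the fingers close. It gives the time, the measured TCP pose, the force, the opening and the grip force at its end, in the units of the state.
- state(): the state, without advancing time (a new reading comes with each control period).
- read_camera(name): name is "scene" or "side" or "wrist"; returns (picture, depth): 384x512x3 uint8, blue, green, red; 384x512 float32, m along the optical axis (not along the pixel's ray), 0 where there is no reading.
- camera_info(name): a dict with "fx", "fy", "cx", "cy" (pixels), "R" (3x3) and "t" (3): a world point X has camera coordinates R X + t; the wrist camera has in their place "T_tool_cam" (4x4, takes a point from camera to tool coordinates, whose origin is the TCP and whose axes are the flange's). Camera axes: x right, y down, z forward; pixel columns grow to the right and rows downward; lengths in m; the calibration is good to about 2 mm. A picture is of the moment at which its call begins: read the wrist's pose just before it. camera_info takes no time and is no camera call.
- close_job(): hands the job in; it is judged then, once.
The state is a dict: "time": time; "joint_positions": joint angles; "joint_vel": joint speeds; "joint_torque": joint torques, N m; "ee_pos": TCP position; "tool_rot": TCP orientation; "force": force on the tool from outside, world axes, zero at the start; "torque": the same for the moment, N m; "grip_width": finger opening in m; "grasp_force": force on a finger pad.
Only numpy, scipy, OpenCV 4.12 (cv2) and the standard library are available. Lean on these libraries where they do the work, as an engineer would, in place of code of your own. Each camera call takes 0.05 s, during which the arm holds its last target. There are 200 camera calls.

## Task

Pick up the empty steel radio cradle standing on the desk, put its two rear hooks into the two slots of the slotted upright, and press it straight down until the spring catch snaps in and it sits firmly home on its stop. Press by feel: push it onto the stop with some 15 N for a moment, never with more than 30 N; leave the other things on the desk where they are, and let go of the cradle at the end.

Things in the scene. Friction and masses are not known exactly. Their poses are not given: they have to be found in the camera images.
- cradle: Open dark steel radio cradle standing on the desk, 190 mm tall, 50 wide, 60 deep, 0.2 to 0.4 kg. Origin: middle of the lower edge of its flat rear face; z up, x to the rear (the way the hooks point), y across. Two side cheeks from x = -40 to 0 mm reach its top; floor plate 5 mm thick from x = -60 to 0 mm with a low front lip.
- grip (a point): Where to grip the cradle from above, fingers closing along its y: between the cheeks (50 mm over their outer faces), 20 mm ahead of the rear face and 170 mm above the underside. Below, on each cheek's outside, a shoulder juts out 8 mm (66 mm overall), its top 148 mm above the underside: fingertips can bear down on it.
- hook (a point): Rear end of the lower hook's neck underside, 11.5 mm behind the rear face, 54 mm above the cradle's underside. Two equal hooks on the middle line, 6 mm wide, the upper one 66 mm higher: each a neck 8 mm high with, from 5.5 to 11.5 mm behind the rear face, a lip that hangs 25 mm below the neck.
- tail (a point): Top of the cradle's tail on the rear face, 10 mm above the underside. The tail (foot of the rear plate, z 0 to 10 mm) must be pressed past the catch; above it is a window in the rear plate, 16 mm wide, z 10 to 27 mm, where the catch snaps in.
- upright: Slotted aluminium upright 50 mm wide, 234 mm tall, on a fixed foot plate (110 x 120 x 10 mm). Origin: at desk level, in the plane of the slotted front face, on its middle line; x points into the face (the way the hooks go in, the cradle comes from -x), z up. Cradle and upright axes are parallel when hooked. Space behind the 4 mm strip is empty.
- slot (a point): Nominal middle of the lower slot, on the front face. Two slots 12 mm wide, 56 mm high, the upper one's middle 66 mm higher. The strip with slots and catch is really set up to 8 mm higher or lower than this point and home show: find it by feel. The hooks go in with the cradle's origin 37 mm above home (at any setting).
- home (a point): Where the cradle's origin nominally ends, 50 mm above the desk (42 to 58 mm over all strip settings): rear face on the strip, necks resting rigidly on the lower ends of the slots, 3 mm play to each side and 1.5 mm away from the face. On the way down the tail meets the catch about 24 mm above home, passing it when 2 mm from its stop.
- catch (a joint): Spring catch: a wedge 10 mm wide poking 5 mm out of the strip's front on the middle line, nominally 62 to 74 mm above the desk, sloped on top, flat below. Reads 0 m when out; the tail pushes it in by 0.003 to 0.005 m, and it springs back to 0 through the window once the cradle is home. Passing it takes about 3 to 9 N of push besides the cradle's own weight.
- radio: Black handheld radio standing on the desk, 34 x 56 x 105 mm with a 35 mm stub aerial; origin at the middle of its underside. Leave alone.
- sanitizer: Clear bottle with a cap, 60 mm diameter, 140 mm tall; origin at the middle of its underside. Leave alone.
- pen: Pen lying on the desk, 130 mm long, 11 mm thick, along its x; origin under its middle. Leave alone.
- tape: Roll of tape lying flat, 90 mm diameter, 24 mm high; origin at the middle of its underside. Leave alone.
Mind the look-alikes: they are no part of the job. Leave any orange or red look-alike of the upright alone.

How it is judged:
By the outcome, as a careful person would: the job done as asked, in the order asked, and still so for the second after the job is handed in, with the robot touching nothing.
It also fails if it takes over 48 s, if anything falls off the work surface, if the arm or the gripper's body presses on something with over 40 N, if the wrist force passes 120 N, or if a joint passes its speed limit or range.

## Working session

There is one attempt and no reset: what is moved stays moved. The work goes in short steps, Python scripts to look and compute and a tool call to move; the robot and the scene stay as the last step left them, time stands still between calls to the robot, and variables do not carry over. Pictures are saved under pics/ and viewed, at most 10 in all, crops included, and the job is handed in when it is done.

Besides the shell and the picture viewer there is one more tool, called after ">>>" as name(argument=value, ...) on one line, values as JSON. arm_command: Moves the arm, as the interface text tells. Its arguments: {"type":"object","properties":{"series":{"type":"array"},"force":{"type":"number"}},"required":["series"]}

```bash
mkdir -p pics; ls
cat > h.py <<'E'
import numpy as np, cv2
from cell import *
def cloud(name):
    s=state() ; im,d=read_camera(name); c=camera_info(name)
    v,u=np.mgrid[:384,:512]
    P=np.dstack([(u-c['cx'])/c['fx']*d,(v-c['cy'])/c['fy']*d,d])
    if name=='wrist':
        from scipy.spatial.transform import Rotation as Ro
        T=np.array(c['T_tool_cam']); P=P@T[:3,:3].T+T[:3,3]
        W=P@Ro.from_euler('xyz',s['tool_rot'],degrees=True).as_matrix().T+np.array(s['ee_pos'])
    else: W=(P-np.array(c['t']))@np.array(c['R'])
    W[d==0]=np.nan
    return im,d,W
E
python3 - <<'E'
from h import *
print(state(),tip_extent)
ims=[]
for n in('scene','side'):
    im,d,W=cloud(n); np.savez(f'{n}.npz',im=im,d=d,W=W); cv2.imwrite(f'pics/{n}.png',im)
    print(n,camera_info(n)['R'],camera_info(n)['t'])
E
```

```text
pics
{'time': 0.0, 'joint_positions': array([-7.70286885e+01,  1.79577600e+01,  8.58540341e+01,  7.77571822e-04,
        7.62593193e+01, -1.27988104e+01]), 'joint_vel': array([ 0.08014481, -0.01009378, -0.0389682 , -0.03592799, -0.05245862,
       -0.0513993 ]), 'joint_torque': array([ 1.30794186e-03, -4.02207971e+01, -2.52272969e+01,  6.95217331e-02,
        3.52795771e-02, -9.32282092e-05]), 'ee_pos': array([ 0.22819119, -0.47252692,  0.22357595]), 'tool_rot': array([-1.79930821e+02, -1.64899393e-02,  2.57699268e+01]), 'force': array([-0.03671383, -0.56707583,  0.12735319]), 'torque': array([-0.02711858,  0.07776659, -0.02032707]), 'grasp_force': 0.0, 'grip_width': 0.08807636911129578} 0.017
scene [[ 0.00770445  0.99986551  0.01447802]
 [ 0.83485269  0.00153786 -0.55047128]
 [-0.5504195   0.01632809 -0.83472856]] [-0.12921382 -0.30564628  1.88595519]
side [[-0.96494584 -0.26240696  0.0047035 ]
 [-0.20959775  0.75971787 -0.61554654]
 [ 0.15795036 -0.59495491 -0.78808651]] [0.43777882 0.06813767 1.34602736]
```

View pics/scene.png

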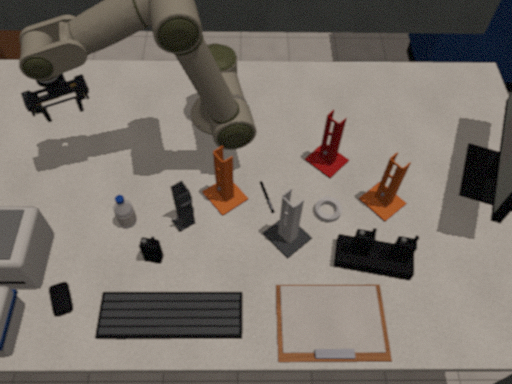

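View pics/side.png

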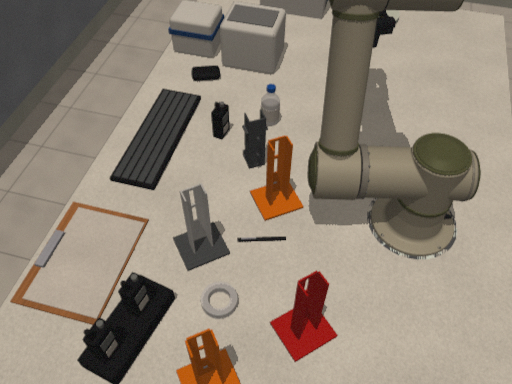

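Scene picture: the dark cradle stands at (183,205), the radio at (151,249) and the bottle at (124,212). The grey upright is at (288,225). Its look-alikes are orange at (225,180), red at (328,145) and orange at (386,190). Only the grey one is bare aluminium, so it fits. In the side picture the cradle is at (255,140) and the grey upright at (200,225). I'll confirm both in one enlarged crop and measure.

Run:
```python
from h import *
out=[]
for n,bs in(('scene',[(160,170,60,70),(255,180,70,80)]),('side',[(228,100,60,75),(165,175,75,95)])):
    f=np.load(n+'.npz');im,W=f['im'],f['W']
    row=[cv2.resize(im[y:y+h,x:x+w],(390,290),interpolation=cv2.INTER_CUBIC) for x,y,w,h in bs]
    out.append(np.hstack(row))
    for (x,y,w,h) in bs:
        P=W[y:y+h,x:x+w].reshape(-1,3);
        P=P[P[:,2]>0.03]
        for z0 in np.arange(.03,.25,.04):
            q=P[(P[:,2]>z0)&(P[:,2]<z0+.04)]
            if len(q)>5: print(n,x,round(z0,2),len(q),q.mean(0).round(3),q.min(0).round(3),q.max(0).round(3))
cv2.imwrite('pics/crop.png',np.vstack(out))
```

```text
scene 160 0.03 139 [ 0.473 -0.077  0.051] [ 0.372 -0.128  0.03 ] [0.516 0.013 0.069]
scene 160 0.07 159 [ 0.463 -0.069  0.09 ] [ 0.364 -0.127  0.07 ] [0.51  0.015 0.11 ]
scene 160 0.11 182 [ 0.463 -0.075  0.131] [ 0.364 -0.128  0.11 ] [0.514 0.017 0.15 ]
scene 160 0.15 244 [ 0.476 -0.089  0.169] [ 0.383 -0.128  0.15 ] [0.517 0.018 0.19 ]
scene 160 0.19 50 [ 0.478 -0.094  0.192] [ 0.447 -0.126  0.19 ] [ 0.511 -0.07   0.196]
scene 255 0.03 141 [0.542 0.24  0.049] [0.415 0.203 0.03 ] [0.568 0.36  0.07 ]
scene 255 0.07 140 [0.552 0.231 0.089] [0.509 0.204 0.07 ] [0.57  0.264 0.11 ]
scene 255 0.11 137 [0.55  0.232 0.13 ] [0.51  0.203 0.111] [0.57  0.264 0.149]
scene 255 0.15 157 [0.55 0.23 0.17] [0.504 0.203 0.15 ] [0.569 0.264 0.19 ]
scene 255 0.19 190 [0.545 0.23  0.211] [0.504 0.203 0.19 ] [0.569 0.265 0.23 ]
scene 255 0.23 66 [0.541 0.23  0.234] [0.503 0.205 0.23 ] [0.568 0.264 0.24 ]
side 228 0.03 353 [ 0.476 -0.167  0.051] [ 0.448 -0.3    0.03 ] [ 0.597 -0.068  0.07 ]
side 228 0.07 424 [ 0.463 -0.146  0.09 ] [ 0.36  -0.296  0.07 ] [0.596 0.029 0.11 ]
side 228 0.11 384 [ 0.436 -0.043  0.132] [ 0.356 -0.113  0.11 ] [0.514 0.057 0.15 ]
side 228 0.15 484 [ 0.437 -0.041  0.171] [ 0.359 -0.13   0.15 ] [0.511 0.059 0.19 ]
side 228 0.19 250 [0.401 0.006 0.208] [ 0.362 -0.12   0.19 ] [0.508 0.059 0.23 ]
side 228 0.23 81 [0.392 0.022 0.234] [ 0.366 -0.002  0.23 ] [0.412 0.057 0.239]
side 165 0.03 212 [0.54  0.224 0.051] [0.504 0.203 0.03 ] [0.568 0.264 0.07 ]
side 165 0.07 216 [0.54  0.224 0.09 ] [0.504 0.202 0.07 ] [0.568 0.263 0.11 ]
side 165 0.11 203 [0.538 0.224 0.13 ] [0.505 0.203 0.11 ] [0.568 0.264 0.15 ]
side 165 0.15 236 [0.539 0.224 0.17 ] [0.505 0.201 0.15 ] [0.568 0.263 0.19 ]
side 165 0.19 280 [0.54  0.224 0.212] [0.504 0.202 0.19 ] [0.567 0.263 0.23 ]
side 165 0.23 65 [0.538 0.232 0.233] [0.506 0.202 0.23 ] [0.566 0.262 0.24 ]
```

View pics/crop.png

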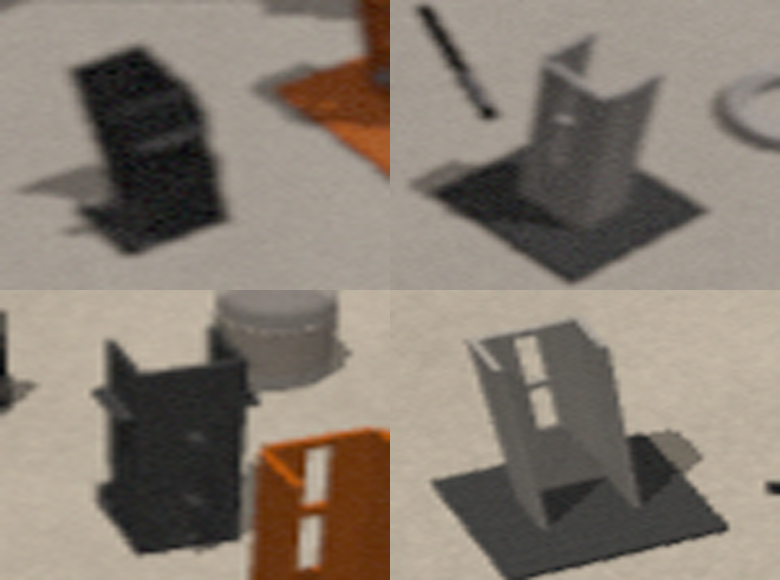

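The crop confirms both. The dark cradle has cheeks on top and its rear plate with two hook bumps faces the side camera. The grey upright is a channel with two slots and opens toward the side camera, so the cradle comes in from the far (‑y) side. Next I'll fit plan outlines.

Run:
```python
from h import *
Ws={n:np.load(n+'.npz')['W'].reshape(-1,3) for n in('scene','side')}
def sel(P,c,r,z0,z1): return P[(np.hypot(P[:,0]-c[0],P[:,1]-c[1])<r)&(P[:,2]>z0)&(P[:,2]<z1)]
canv=[]
for nm,c,z0,z1 in(('cradle',(.48,-.095),.02,.2),('upright',(.54,.23),.03,.245)):
    img=np.full((560,390,3),255,np.uint8)
    for n,col in(('scene',(0,0,255)),('side',(255,0,0))):
        q=sel(Ws[n],c,.06,z0,z1)
        r=cv2.minAreaRect((q[:,:2]*1000).astype(np.float32)); print(nm,n,len(q),r,cv2.boxPoints(r).round(1).tolist(),q[:,2].max())
        for p in q:
            cv2.circle(img,(int(195+(p[0]-c[0])*3000),int(280-(p[1]-c[1])*3000)),1,col,-1)
    canv.append(img)
cv2.imwrite('pics/plan.png',np.hstack(canv))
# foot plate
for n in Ws:
    q=sel(Ws[n],(.54,.23),.095,.006,.014); r=cv2.minAreaRect((q[:,:2]*1000).astype(np.float32));print('foot',n,len(q),r)
```

```text
cradle scene 716 ((483.3486328125, -98.97423553466797), (64.10528564453125, 73.62916564941406), 35.86696243286133) [[435.79998779296875, -87.9000015258789], [478.8999938964844, -147.60000610351562], [530.9000244140625, -110.0], [487.79998779296875, -50.400001525878906]] 0.19621512880688907
cradle side 959 ((478.4386901855469, -96.66748046875), (70.77191162109375, 59.676937103271484), 13.33012580871582) [[437.1000061035156, -75.80000305175781], [450.8999938964844, -133.89999389648438], [519.7999877929688, -117.5], [506.0, -59.5]] 0.19471181767324794
upright scene 819 ((538.7855834960938, 231.16506958007812), (58.33232498168945, 45.7595329284668), 39.484825134277344) [[501.70001220703125, 230.3000030517578], [530.7999877929688, 195.0], [575.7999877929688, 232.10000610351562], [546.7000122070312, 267.3999938964844]] 0.2399339438176013
upright side 1212 ((537.2689819335938, 230.56375122070312), (55.61418151855469, 42.50224304199219), 39.9311408996582) [[502.29998779296875, 229.0], [529.5999755859375, 196.39999389648438], [572.2000122070312, 232.10000610351562], [545.0, 264.70001220703125]] 0.23958357937828198
foot scene 639 ((546.0311279296875, 229.470703125), (183.427978515625, 167.10055541992188), 83.95728302001953)
foot side 1228 ((534.0534057617188, 233.58909606933594), (177.63311767578125, 134.78323364257812), 32.654449462890625)
```

View pics/plan.png

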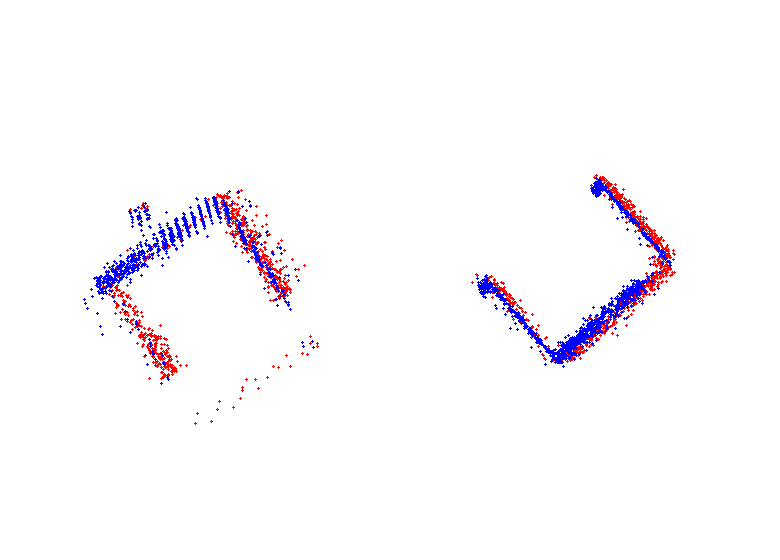

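Left, the cradle's rear points up-left at about 123°. Right, the upright's front face is the lower-right side, normal about 129°. I'll fit lines to refine this.

```bash
cat > fit.py <<'E'
from h import *
def sel(P,c,r,z0,z1): return P[(np.hypot(P[:,0]-c[0],P[:,1]-c[1])<r)&(P[:,2]>z0)&(P[:,2]<z1)]
def line(q,p0,ang,tol=6e-3,half=.02,n=6):
    """fit of line through p0 (x,y) with direction ang; points within tol and half length"""
    p0=np.array(p0,float)
    for _ in range(n):
        e=np.array([np.cos(ang),np.sin(ang)]); nn=np.array([-e[1],e[0]])
        d=(q[:,:2]-p0); m=(abs(d@nn)<tol)&(abs(d@e)<half)
        s=q[m][:,:2].astype(np.float32); vx,vy,x,y=cv2.fitLine(s,cv2.DIST_L1,0,1e-4,1e-4).ravel()
        a=np.arctan2(vy,vx); ang=a if np.cos(a-ang)>0 else a+np.pi
        e=np.array([np.cos(ang),np.sin(ang)]);nn=np.array([-e[1],e[0]]); p0=p0+nn*((np.array([x,y])-p0)@nn)
    return p0,np.degrees(ang),m.sum(),(d[m]@nn).std()
E
python3 - <<'E'
from fit import *
r=np.radians
for n in('scene','side'):
    P=np.load(n+'.npz')['W'].reshape(-1,3)
    c=sel(P,(.48,-.095),.06,.03,.185); u=sel(P,(.54,.23),.06,.03,.225)
    for nm,q,p,a in(('rear',c,(.4677,-.0817),33),('cheekL',c,(.4625,-.1105),123),('cheekR',c,(.501,-.082),123),('uface',u,(.551,.216),39.5),('uflL',u,(.5175,.2165),129.5),('uflR',u,(.5535,.249),129.5)):
        try: print(n,nm,line(q,p,r(a)))
        except Exception as ex: print(n,nm,'x')
E
```

```text
scene rear (array([ 0.46919559, -0.08389012]), np.float32(35.135307), np.int64(29), np.float64(0.0015770105749076798))
scene cheekL (array([ 0.4622659 , -0.11065322]), np.float32(123.30432), np.int64(216), np.float64(0.0019740883677614083))
scene cheekR (array([ 0.49920274, -0.08321138]), np.float32(123.65087), np.int64(311), np.float64(0.0019240710345829158))
scene uface (array([0.54936481, 0.21784925]), np.float32(41.44039), np.int64(313), np.float64(0.0015032919710281968))
scene uflL (array([0.51999539, 0.21878751]), np.float32(135.94484), np.int64(107), np.float64(0.0019087839732656996))
scene uflR (array([0.55627502, 0.251218  ]), np.float32(129.19739), np.int64(282), np.float64(0.0014991602734696853))
side rear (array([ 0.46845451, -0.08280327]), np.float32(34.45842), np.int64(459), np.float64(0.0018993915592880161))
side cheekL (array([ 0.46145366, -0.11110055]), np.float32(121.36702), np.int64(105), np.float64(0.0030979980886283467))
side cheekR (array([ 0.49826894, -0.08399604]), np.float32(127.73654), np.int64(232), np.float64(0.00212885255616467))
side uface (array([0.54811035, 0.219278  ]), np.float32(41.425167), np.int64(541), np.float64(0.0014320497500718392))
side uflL (array([0.51835345, 0.21735057]), np.float32(137.09737), np.int64(385), np.float64(0.001964384664306426))
side uflR (array([0.55510989, 0.25051281]), np.float32(133.23087), np.int64(220), np.float64(0.0010328388037296598))
```

>>> arm_command(series=[[0,3.26,-1.89,-0.88,0],[0,3.26,-1.89,-0.88,0],[0,3.26,-1.89,-0.88,0],[0,3.26,-1.89,-0.88,0],[0,3.26,-1.89,-0.88,0],[0,3.26,-1.89,-0.88,0],[0,3.26,-1.89,-0.88,0],[0,3.26,-1.89,-0.88,0],[0,3.26,-1.89,-0.88,0],[0,3.26,-1.89,-0.88,0],[0,3.26,-1.89,-0.88,0],[0,3.26,-1.89,-0.88,0],[0,0,0,0,-7],[0,0,0,0,-7],[0,0,0,0,-7],[0,0,0,0,-7],[0,0,0,0,-7],[0,0,0,0,-7],[0,0,0,0,-7],[0,0,0,0,-7]])

```text
time: 1.77
ee_pos: [0.4818, -0.0984, 0.3294]
tool_rot: [-180.0, -0.0, 82.1]
force: [0.3, 0.2, 0.6]
grip_width: 0.0883
grasp_force: 0.0
```

>>> arm_command(series=[[0,0,0,0,-7],[0,0,0,0,-7],[0,0,0,0,-7],[0,0,0,0,-7],[0,0,0,0,-7],[0,0,0,0,-7],[0,0,0,0,0],[0,0,0,0,0]])

```text
time: 2.43
ee_pos: [0.4819, -0.0984, 0.3295]
tool_rot: [-180.0, -0.0, 123.6]
force: [-0.7, -0.2, 0.6]
grip_width: 0.0879
grasp_force: 0.0
```

Run:
```python
from fit import *
s=state();print(s['time'],s['ee_pos'],s['tool_rot'],s['joint_positions'].round(1),s['force'])
im,d,W=cloud('wrist');np.savez('w1.npz',im=im,d=d,W=W);cv2.imwrite('pics/w1.png',im)
P=W.reshape(-1,3);q=sel(P,(.48,-.097),.07,.03,.205);print(len(q))
r=np.radians
t=sel(P,(.48,-.097),.07,.18,.205);
if len(t)>20: print('top',cv2.minAreaRect((t[:,:2]*1000).astype(np.float32)),t[:,2].mean())
for nm,p,a in(('rear',(.4706,-.082),33.8),('cheekL',(.4622,-.1107),123.8),('cheekR',(.499,-.0834),123.8)):
    try: print(nm,line(t,p,r(a)))
    except Exception as ex: print(nm,'x')
```

```text
2.4333 [ 0.48187349 -0.09841093  0.3295055 ] [-1.79987222e+02 -2.63407401e-02  1.23562007e+02] [-25.2  10.6  79.7   0.   89.8 -58.8] [-0.67338582 -0.20110103  0.57395461]
1736
top ((477.5915832519531, -97.62635803222656), (49.47605514526367, 40.44619369506836), 34.25699996948242) 0.18828156380551514
rear (array([ 0.46954745, -0.08040239]), np.float32(33.599224), np.int64(200), np.float64(0.0014327916666342672))
cheekL (array([ 0.46038532, -0.11185079]), np.float32(122.60293), np.int64(159), np.float64(0.0016150072442168886))
cheekR (array([ 0.49664924, -0.08512717]), np.float32(126.52723), np.int64(159), np.float64(0.0015623506557507542))
```

View pics/w1.png

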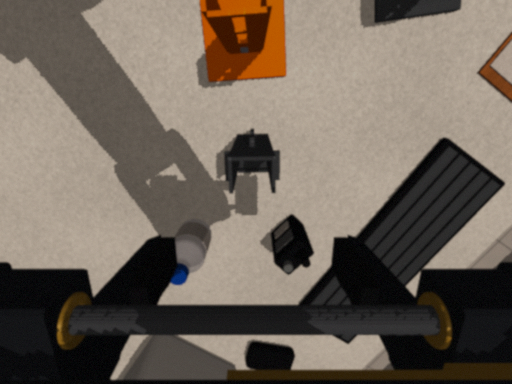

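The wrist view shows the cradle at (252,160), aligned with the gripper. The bottle at (190,245) and radio at (291,243) are clear of the fingers. The cheek rectangle measures 49.5 x 40.4 mm (expected 50 x 40), centred 4 mm from the earlier fit. I'll descend on the average of the two.

>>> arm_command(series=[[0,0.2,-0.22,2.5,-0.4],[0,0,0,2.5,0],[0,0,0,2.5,0],[0,0,0,2.5,0],[0,0,0,2.5,0],[0,0,0,1.8,0],[0,0,0,1.0,0],[0,0,0,0.75,0],[0,0,0,0,0]], force=45)

```text
time: 3.23
ee_pos: [0.4788, -0.0979, 0.1685]
tool_rot: [-180.0, -0.1, 124.1]
force: [-0.0, -0.3, -0.5]
grip_width: 0.0879
grasp_force: 0.0
```

>>> arm_command(series=[[255,0,0,0,0],[255,0,0,0,0],[255,0,0,0,0],[255,0,0,0,0],[255,0,0,0,0],[255,0,0,0,0],[255,0,0,0,0],[255,0,0,0,0]], force=45)

```text
time: 3.9
ee_pos: [0.4791, -0.0981, 0.1694]
tool_rot: [180.0, 0.0, 124.2]
force: [-0.4, 0.1, 1.5]
grip_width: 0.0493
grasp_force: 45.0
```

>>> arm_command(series=[[255,0,0,-0.5,0],[255,0,0,-1.0,0],[255,0,0,-1.5,0],[255,0,0,-1.5,0],[255,0,0,-1.5,0],[255,0,0,-1.5,0],[255,0,0,-1.5,0],[255,0,0,-1.0,0],[255,0,0,0,0]])

```text
time: 4.65
ee_pos: [0.4796, -0.0983, 0.2715]
tool_rot: [179.9, 0.2, 124.2]
force: [0.5, -0.3, -2.4]
grip_width: 0.049
grasp_force: 45.0
```

>>> arm_command(series=[[255,0.7,1.2,0,0],[255,1.4,2.5,0,0],[255,1.4,2.5,0,0],[255,1.4,2.5,0,0],[255,1.4,2.5,0,0],[255,1.4,2.5,0,0],[255,1.4,2.5,0,0],[255,1.4,2.5,0,0],[255,1.4,2.5,0,0],[255,1.4,2.5,0,0],[255,0.7,1.2,0,0],[255,0,0,0,-3.4],[255,0,0,0,-3.4],[255,0,0,0,0],[255,0,0,0,0],[255,0,0,0,0]])

```text
time: 5.98
ee_pos: [0.6063, 0.1575, 0.2689]
tool_rot: [-180.0, -0.0, 130.9]
force: [0.4, -0.5, -2.3]
grip_width: 0.0491
grasp_force: 45.0
```

Run:
```python
from fit import *
s=state();print(s['time'],s['ee_pos'],s['tool_rot'],s['joint_positions'].round(1),s['force'],s['torque'],s['grip_width'])
for n in('wrist','scene','side'):
    im,d,W=cloud(n);np.savez('b_'+n+'.npz',im=im,d=d,W=W);cv2.imwrite(f'pics/b_{n}.png',im)
A=np.load('b_scene.npz')['im'];B=np.load('b_wrist.npz')['im']
# rectify upright face, 1mm -> 3px: scene (front), side initial (rear)
a=np.radians(131);ex=np.array([np.cos(a),np.sin(a),0]);ey=np.array([-ex[1],ex[0],0])
O=np.array([.5517,.2184,0]);tiles=[]
for f,n,off in(('scene.npz','scene',0),('side.npz','side',.004)):
    im=np.load(f)['im'];c=camera_info(n)
    yy,zz=np.meshgrid(np.arange(-30,30,1/2.4)/1e3,np.arange(245,15,-1/2.4)/1e3)
    X=O+ex*off+yy[...,None]*ey+zz[...,None]*np.array([0,0,1]); C=X@np.array(c['R']).T+c['t']
    u=(C[...,0]/C[...,2]*c['fx']+c['cx']).astype(np.float32);v=(C[...,1]/C[...,2]*c['fy']+c['cy']).astype(np.float32)
    t=cv2.remap(im,u,v,cv2.INTER_LINEAR)
    for z in range(20,245,20): cv2.putText(t,str(z),(0,int((245-z)*2.4)),0,.35,(0,0,255),1); 
    tiles.append(t)
tiles.append(cv2.resize(B,(500,375))); 
cc=A[150:260,240:380]; 
left=np.hstack(tiles[:2]); H=left.shape[0]
right=np.vstack([tiles[2],cv2.resize(cc,(500,H-375))])
o=np.hstack([left,right]);print(o.shape);cv2.imwrite('pics/comp.png',o)
```

```text
5.9833 [0.60626177 0.1574841  0.26885519] [-1.79969001e+02 -2.40008910e-02  1.30859447e+02] [  3.9  30.   61.6   0.   88.4 -37. ] [ 0.4064928  -0.54599692 -2.3488858 ] [-0.04856141 -0.08810083  0.03654504] 0.04912573858319841
(552, 788, 3)
```

View pics/comp.png

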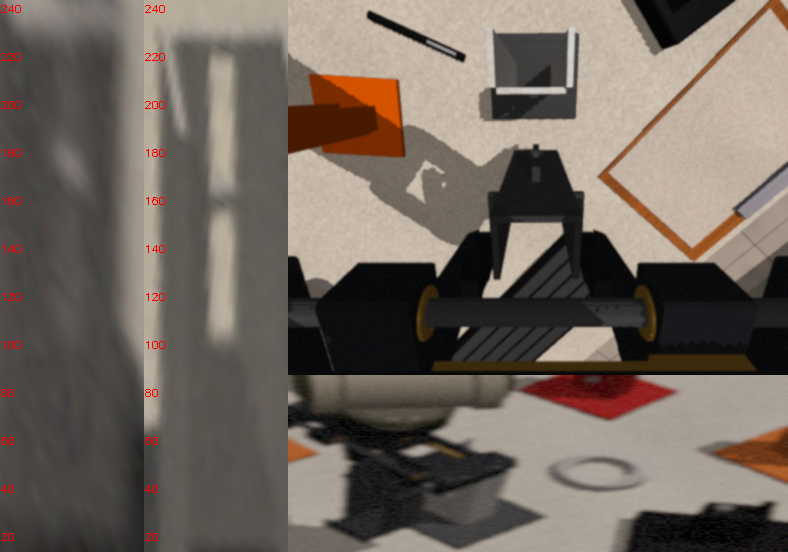

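The composite shows the slots rectified from the side: lower about 101–157 mm, upper about 166–222 mm, so within a few mm of nominal. In the wrist view, the upright's top edge is at (531,90) and the cradle and hook at (535,165), nearly in line. I'll measure their relative pose in the wrist cloud.

Run:
```python
from fit import *
from scipy.spatial.transform import Rotation as Ro
f=np.load('b_wrist.npz');im,W=f['im'],f['W'];s=state()
tcp=s['ee_pos'];R=Ro.from_euler('xyz',s['tool_rot'],degrees=True).as_matrix()
T=(W.reshape(-1,3)-tcp)@R   # tool coords
T[:,2]*=-1; T=T[~np.isnan(T[:,0])]   # now x fwd, y tool y, z up rel TCP
zw=T[:,2]+tcp[2]; T=np.c_[T[:,:2]*1e3,zw*1e3]
def rep(nm,m):
    q=T[m]; print(nm,len(q),'x',np.percentile(q[:,0],[1,50,99]).round(1),'y',np.percentile(q[:,1],[1,5,50,95,99]).round(1),'z',np.percentile(q[:,2],[5,50,95]).round(1)); return q
u=(T[:,0]>50)&(T[:,0]<180)&(abs(T[:,1])<45)
q=rep('upr all',u&(T[:,2]>150)&(T[:,2]<245))
q=rep('upr top',u&(T[:,2]>226)&(T[:,2]<245))
m=np.abs(q[:,1])<18; print('strip',cv2.fitLine(q[m][:,:2].astype(np.float32),cv2.DIST_L1,0,.01,.01).ravel())
for sg in(-1,1):
    k=(sg*q[:,1]>17); print('flange',sg,np.median(q[k],0),cv2.fitLine(q[k][:,:2].astype(np.float32),cv2.DIST_L1,0,.01,.01).ravel())
c=(T[:,0]>-25)&(T[:,0]<40)&(abs(T[:,1])<40)
q=rep('cr top',c&(T[:,2]>270)&(T[:,2]<300))
if len(q)>20: print(cv2.minAreaRect(q[:,:2].astype(np.float32)))
q=rep('cr rear',c&(T[:,2]>150)&(T[:,2]<262)&(abs(T[:,1])<20)&(T[:,0]>5))
q=rep('hook',c&(T[:,0]>24)&(T[:,2]>180)&(abs(T[:,1])<15))
cv2.imwrite('x.png',im)
```

```text
upr all 2438 x [ 82.8 100.2 120.3] y [-30.4 -29.4 -12.   22.2  23.2] z [164.6 228.1 233.8]
upr top 1455 x [ 82.8  95.2 120.2] y [-30.5 -29.9  -4.9  22.7  23.3] z [227.4 232.3 234. ]
strip [ 9.6269033e-04 -9.9999952e-01  8.4688492e+01 -7.2854867e+00]
flange -1 [100.81483672 -27.65974696 232.70517854] [ 9.9568272e-01 -9.2821829e-02  1.0350087e+02 -2.7738937e+01]
flange 1 [103.66861704  20.91544203 232.9112076 ] [9.9982935e-01 1.8472562e-02 1.1778557e+02 2.1181725e+01]
cr top 4131 x [-18.   10.3  21.3] y [-36.6 -31.5  -0.3  31.5  36.6] z [272.9 288.  297.5]
((1.28643798828125, 0.13080978393554688), (41.57126998901367, 78.15872192382812), 0.38976383209228516)
cr rear 2228 x [20.4 20.9 32.4] y [-19.6 -18.    0.   17.8  19.5] z [160.3 226.4 259. ]
hook 2163 x [24.  25.4 32.4] y [-14.7 -13.4  -0.2  13.4  14.7] z [226.2 361.9 364.4]
```

Relative pose: yaw is already square. The upright's centre is at tool y −3.6 mm, and the gap from rear face to strip is 62 mm. The cradle's bottom is at 99.5 mm, wanted 87. I'll approach to just short of the lips.

>>> arm_command(series=[[255,0.4,-0.18,0.62,0],[255,0.9,-0.18,0.62,0],[255,0.9,0,0,0],[255,0.9,0,0,0],[255,0.9,0,0,0],[255,0.4,0,0,0],[255,0,0,0,0],[255,0,0,0,0],[255,0,0,0,0]])

```text
time: 6.88
ee_pos: [0.575, 0.1883, 0.2569]
tool_rot: [180.0, 0.0, 131.0]
force: [0.9, -0.2, -2.3]
grip_width: 0.0492
grasp_force: 45.0
```

Run:
```python
from fit import *
from scipy.spatial.transform import Rotation as Ro
im,d,W=cloud('wrist');s=state();print(s['time'],s['ee_pos'],s['force'],s['torque'])
tcp=s['ee_pos'];R=Ro.from_euler('xyz',s['tool_rot'],degrees=True).as_matrix()
T=(W.reshape(-1,3)-tcp)@R; T=T[~np.isnan(T[:,0])]; z=(tcp[2]-T[:,2])*1e3; T=T*1e3
q=T[(T[:,0]>25)&(T[:,0]<110)&(abs(T[:,1])<45)&(z>222)&(z<240)]
print(len(q),np.percentile(q[:,0],[1,5,50]),np.percentile(q[:,1],[1,3,97,99]))
q=T[(T[:,0]>5)&(T[:,0]<33.5)&(abs(T[:,1])<20)&(z>170)&(z<235)]; print(len(q),np.percentile(q[:,0],[5,50,99]))
cv2.imwrite('pics/c.png',np.hstack([im,]))
```

```text
6.9333 [0.57504753 0.18826065 0.25683832] [-0.59594687 -0.60897315 -2.03929086] [-0.00255537 -0.11419243 -0.00814613]
1509 [39.18530403 39.78463155 50.41577825] [-26.84802659 -26.56238916  26.42298491  26.80774864]
1336 [20.57568917 20.91321962 32.43325086]
```

View pics/c.png

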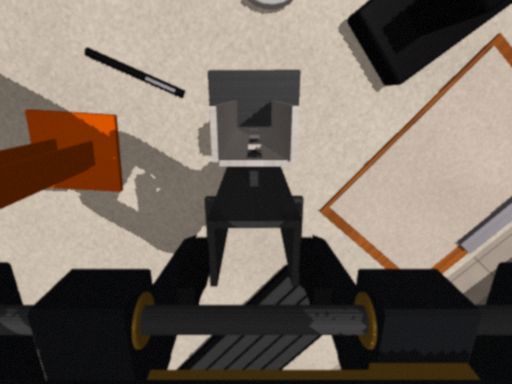

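The wrist view shows the cradle at (255,200) and the strip at (255,160), in line. Laterally they are centred within 0.1 mm and the gap is 18.5 mm. Moving in gently.

>>> arm_command(series=[[255,0.2,0,0,0],[255,0.2,0,0,0],[255,0.2,0,0,0],[255,0.15,0,0,0],[255,0.15,0,0,0],[255,0.1,0,0,0],[255,0,0,0,0],[255,0,0,0,0]])

```text
time: 7.6
ee_pos: [0.5682, 0.1961, 0.2568]
tool_rot: [180.0, 0.0, 131.0]
force: [-0.1, 0.1, -1.6]
grip_width: 0.0488
grasp_force: 45.0
```

>>> arm_command(series=[[255,0.15,0,0,0],[255,0.15,0,0,0],[255,0.15,0,0,0],[255,0.1,0,0,0],[255,0.1,0,0,0],[255,0.05,0,0,0],[255,0,0,0,0],[255,0,0,0,0],[255,0,0,0,0]])

```text
time: 8.35
ee_pos: [0.5637, 0.2013, 0.2568]
tool_rot: [180.0, -0.0, 131.0]
force: [0.1, -0.4, -2.1]
grip_width: 0.0494
grasp_force: 45.0
```

>>> arm_command(series=[[255,0.05,0,0,0],[255,0,0,0,0],[255,0.04,0,0,0],[255,0,0,0,0],[255,0,0,0,0]])

```text
time: 8.77
ee_pos: [0.5631, 0.202, 0.2568]
tool_rot: [-180.0, 0.0, 131.0]
force: [0.8, -0.2, -1.8]
grip_width: 0.0492
grasp_force: 45.0
```

>>> arm_command(series=[[255,0.04,0,0,0],[255,0,0,0,0],[255,0.04,0,0,0],[255,0,0,0,0],[255,0,0,0,0]])

```text
time: 9.18
ee_pos: [0.5627, 0.2025, 0.257]
tool_rot: [180.0, 0.0, 131.0]
force: [1.4, -2.3, -1.7]
grip_width: 0.0492
grasp_force: 45.0
```

The rear face touches (2.6 N). I'll back off 0.5 mm and lower.

>>> arm_command(series=[[255,-0.05,0,0,0],[255,0,0,0.2,0],[255,0,0,0.2,0],[255,0,0,0.2,0],[255,0,0,0.2,0],[255,0,0,0,0],[255,0,0,0,0]])

```text
time: 9.77
ee_pos: [0.5627, 0.2023, 0.2484]
tool_rot: [-180.0, -0.0, 131.0]
force: [1.1, -0.6, -3.2]
grip_width: 0.0488
grasp_force: 45.0
```

>>> arm_command(series=[[255,0,0,0.2,0],[255,0,0,0.2,0],[255,0,0,0.2,0],[255,0,0,0.2,0],[255,0,0,0,0],[255,0,0,0,0]])

```text
time: 10.27
ee_pos: [0.5628, 0.2023, 0.2405]
tool_rot: [-180.0, -0.0, 131.0]
force: [2.8, -1.4, -4.2]
grip_width: 0.0492
grasp_force: 45.0
```

>>> arm_command(series=[[255,0,0,0,0],[255,0,0,0,0]])

```text
time: 10.43
ee_pos: [0.5628, 0.2023, 0.2406]
tool_rot: [-180.0, -0.0, 131.0]
force: [2.6, -1.4, -3.5]
grip_width: 0.0494
grasp_force: 45.0
```

>>> arm_command(series=[[255,0,0,0.15,0],[255,0,0,0.15,0],[255,0,0,0,0],[255,0,0,0,0]])

```text
time: 10.77
ee_pos: [0.563, 0.2022, 0.2378]
tool_rot: [180.0, 0.0, 131.0]
force: [1.7, -2.6, -1.0]
grip_width: 0.0494
grasp_force: 45.0
```

>>> arm_command(series=[[255,0,0,0.15,0],[255,0,0,0.15,0],[255,0,0,0,0],[255,0,0,0,0]])

```text
time: 11.1
ee_pos: [0.563, 0.2022, 0.2348]
tool_rot: [180.0, 0.0, 131.0]
force: [3.7, -3.2, -1.5]
grip_width: 0.0491
grasp_force: 45.0
```

>>> arm_command(series=[[255,0,0,0.15,0],[255,0,0,0.15,0],[255,0,0,0,0],[255,0,0,0,0]])

```text
time: 11.43
ee_pos: [0.5631, 0.2023, 0.2325]
tool_rot: [179.9, 0.0, 131.0]
force: [2.3, -2.0, 4.8]
grip_width: 0.049
grasp_force: 45.0
```

>>> arm_command(series=[[255,0,0,0.1,0],[255,0,0,0.1,0],[255,0,0,0,0],[255,0,0,0,0]])

```text
time: 11.77
ee_pos: [0.5632, 0.2023, 0.2306]
tool_rot: [179.9, 0.1, 131.0]
force: [2.3, -2.4, 6.3]
grip_width: 0.0492
grasp_force: 45.0
```

>>> arm_command(series=[[255,0,0,0.1,0],[255,0,0,0.1,0],[255,0,0,0,0],[255,0,0,0,0]])

```text
time: 12.1
ee_pos: [0.5632, 0.2023, 0.2283]
tool_rot: [179.9, 0.0, 131.0]
force: [3.2, -3.2, 3.6]
grip_width: 0.0493
grasp_force: 45.0
```

>>> arm_command(series=[[255,0,0,0.05,0],[255,0,0,0.05,0],[255,0,0,0,0]])

```text
time: 12.35
ee_pos: [0.5632, 0.2023, 0.2272]
tool_rot: [179.9, 0.0, 131.0]
force: [3.5, -2.0, 4.8]
grip_width: 0.0493
grasp_force: 45.0
```

>>> arm_command(series=[[255,0,0,0.05,0],[255,0,0,0.05,0],[255,0,0,0,0]])

```text
time: 12.6
ee_pos: [0.5632, 0.2022, 0.2262]
tool_rot: [179.9, 0.0, 131.0]
force: [4.8, -2.6, 5.9]
grip_width: 0.0493
grasp_force: 45.0
```

>>> arm_command(series=[[255,0,0,0.05,0],[255,0,0,0.05,0],[255,0,0,0,0]])

```text
time: 12.85
ee_pos: [0.5632, 0.2022, 0.2252]
tool_rot: [179.9, 0.0, 131.0]
force: [2.6, -2.4, 4.4]
grip_width: 0.0491
grasp_force: 45.0
```

>>> arm_command(series=[[255,0,0,0.05,0],[255,0,0,0.05,0],[255,0,0,0,0]])

```text
time: 13.1
ee_pos: [0.5632, 0.2022, 0.2242]
tool_rot: [179.9, 0.0, 131.0]
force: [3.3, -2.9, 4.4]
grip_width: 0.0491
grasp_force: 45.0
```

>>> arm_command(series=[[255,0,0,0.05,0],[255,0,0,0.05,0],[255,0,0,0,0]])

```text
time: 13.35
ee_pos: [0.5632, 0.2022, 0.2232]
tool_rot: [180.0, 0.0, 131.0]
force: [3.6, -2.4, 5.0]
grip_width: 0.0493
grasp_force: 45.0
```

>>> arm_command(series=[[255,0,0,0.05,0],[255,0,0,0.05,0],[255,0,0,0,0]])

```text
time: 13.6
ee_pos: [0.5632, 0.2022, 0.2222]
tool_rot: [179.9, 0.0, 131.0]
force: [2.6, -2.9, 5.3]
grip_width: 0.0493
grasp_force: 45.0
```

>>> arm_command(series=[[255,0,0,0.05,0],[255,0,0,0.05,0],[255,0,0,0,0]])

```text
time: 13.85
ee_pos: [0.5632, 0.2022, 0.2212]
tool_rot: [180.0, 0.0, 131.0]
force: [4.1, -3.6, 5.3]
grip_width: 0.0493
grasp_force: 45.0
```

>>> arm_command(series=[[255,0,0,0.05,0],[255,0,0,0.03,0],[255,0,0,0,0]])

```text
time: 14.1
ee_pos: [0.5632, 0.2021, 0.2204]
tool_rot: [180.0, 0.0, 131.0]
force: [2.7, -3.3, 6.0]
grip_width: 0.0493
grasp_force: 45.0
```

>>> arm_command(series=[[255,0,0,0.05,0],[255,0,0,0.05,0],[255,0,0,0,0]])

```text
time: 14.35
ee_pos: [0.5632, 0.2021, 0.2194]
tool_rot: [180.0, 0.0, 131.0]
force: [3.9, -3.0, 4.7]
grip_width: 0.0491
grasp_force: 45.0
```

>>> arm_command(series=[[255,0,0,0.05,0],[255,0,0,0.03,0],[255,0,0,0,0]])

```text
time: 14.6
ee_pos: [0.5632, 0.2021, 0.2186]
tool_rot: [180.0, 0.0, 131.0]
force: [4.4, -3.0, 3.9]
grip_width: 0.0494
grasp_force: 45.0
```

>>> arm_command(series=[[255,0,0,0.05,0],[255,0,0,0.05,0],[255,0,0,0,0]])

```text
time: 14.85
ee_pos: [0.5632, 0.2021, 0.2175]
tool_rot: [180.0, 0.0, 131.0]
force: [4.1, -3.4, 5.0]
grip_width: 0.0492
grasp_force: 45.0
```

>>> arm_command(series=[[255,0,0,0.05,0],[255,0,0,0.03,0],[255,0,0,0,0]])

```text
time: 15.1
ee_pos: [0.563, 0.202, 0.2161]
tool_rot: [-180.0, 0.0, 131.0]
force: [4.2, -4.6, 2.2]
grip_width: 0.049
grasp_force: 45.0
```

>>> arm_command(series=[[255,0,0,0.05,0],[255,0,0,0.03,0],[255,0,0,0,0]])

```text
time: 15.35
ee_pos: [0.563, 0.2019, 0.2153]
tool_rot: [-180.0, 0.0, 131.0]
force: [4.1, -5.1, 2.0]
grip_width: 0.0492
grasp_force: 45.0
```

The push force dropped at z ≈ 0.2165, which suggests the tail has passed the catch. The stop should come within about 2 mm.

>>> arm_command(series=[[255,0,0,0.04,0],[255,0,0,0.04,0],[255,0,0,0,0]])

```text
time: 15.6
ee_pos: [0.563, 0.2019, 0.2147]
tool_rot: [-180.0, 0.0, 131.0]
force: [4.4, -3.5, 4.0]
grip_width: 0.0494
grasp_force: 45.0
```

>>> arm_command(series=[[255,0,0,0.05,0],[255,0,0,0,0],[255,0,0,0,0]])

```text
time: 15.85
ee_pos: [0.5631, 0.2019, 0.2146]
tool_rot: [180.0, 0.0, 131.0]
force: [3.6, -4.4, 6.6]
grip_width: 0.0489
grasp_force: 45.0
```

>>> arm_command(series=[[255,0,0,0.05,0],[255,0,0,0,0],[255,0,0,0,0]])

```text
time: 16.1
ee_pos: [0.5631, 0.2019, 0.2146]
tool_rot: [180.0, 0.1, 131.0]
force: [2.8, -4.7, 7.8]
grip_width: 0.0494
grasp_force: 45.0
```

>>> arm_command(series=[[255,0,0,0.03,0],[255,0,0,0,0],[255,0,0,0,0]])

```text
time: 16.35
ee_pos: [0.5631, 0.2019, 0.2146]
tool_rot: [180.0, 0.1, 131.0]
force: [1.9, -3.8, 8.7]
grip_width: 0.049
grasp_force: 45.0
```

>>> arm_command(series=[[255,0,0,0.1,0],[255,0,0,0,0],[255,0,0,0,0]])

```text
time: 16.6
ee_pos: [0.5633, 0.202, 0.2144]
tool_rot: [179.9, 0.1, 131.0]
force: [1.1, -4.2, 14.2]
grip_width: 0.0491
grasp_force: 45.0
```

>>> arm_command(series=[[255,0,0,0.1,0],[255,0,0,0,0],[255,0,0,0,0]])

```text
time: 16.85
ee_pos: [0.5634, 0.202, 0.2143]
tool_rot: [179.9, 0.2, 131.0]
force: [-0.9, -5.8, 20.8]
grip_width: 0.0492
grasp_force: 45.0
```

The cradle is on its stop, pressed with about 15–21 N. I'll unload and open.

>>> arm_command(series=[[255,0,0,-0.1,0],[255,0,0,0,0],[255,0,0,0,0],[255,0,0,-0.1,0],[255,0,0,-0.05,0],[255,0,0,0,0],[255,0,0,0,0]])

```text
time: 17.43
ee_pos: [0.5631, 0.2019, 0.2146]
tool_rot: [180.0, 0.1, 131.0]
force: [2.4, -4.6, 6.7]
grip_width: 0.0492
grasp_force: 45.0
```

>>> arm_command(series=[[120,0,0,0,0],[60,0,0,0,0],[0,0,0,0,0],[0,0,0,0,0],[0,0,0,0,0],[0,0,0,0,0],[0,0,0,0,0],[0,0,0,0,0]])

```text
time: 18.1
ee_pos: [0.5628, 0.2023, 0.2139]
tool_rot: [-180.0, -0.0, 131.0]
force: [-0.1, -0.2, -0.2]
grip_width: 0.0881
grasp_force: 0.0
```

>>> arm_command(series=[[0,0,0,-1,0],[0,0,0,-2,0],[0,0,0,-2.5,0],[0,0,0,-2.5,0],[0,0,0,-2.5,0],[0,-2,0,-2,0],[0,-3,0,0,0],[0,-3,0,0,0],[0,-2,0,0,0],[0,0,0,0,0],[0,0,0,0,0]])

```text
time: 19.02
ee_pos: [0.6286, 0.1263, 0.3391]
tool_rot: [-180.0, -0.0, 130.9]
force: [0.3, 0.1, 0.1]
grip_width: 0.0883
grasp_force: 0.0
```

Run:
```python
from fit import *
from scipy.spatial.transform import Rotation as Ro
s=state();print(s['time'],s['ee_pos'],s['force'])
im,d,W=cloud('wrist');ims=[im[:300]]
a=np.radians(131);ex=np.array([np.cos(a),np.sin(a),0]);ey=np.array([-ex[1],ex[0],0]);O=np.array([.5519,.2172,0])
L=np.c_[(W.reshape(-1,3)-O)@ex,(W.reshape(-1,3)-O)@ey,W[...,2].ravel()]*1e3
q=L[(L[:,0]>-50)&(L[:,0]<-7)&(abs(L[:,1])<40)&(L[:,2]>222)&(L[:,2]<255)]
if len(q): print('cheek top',len(q),np.percentile(q[:,2],[5,50,95]),np.percentile(q[:,1],[2,98]),np.percentile(q[:,0],[2,98]))
sc=read_camera('scene')[0];sd=read_camera('side')[0]
r=np.hstack([cv2.resize(sc[160:270,240:340],(300,300)),cv2.resize(sd[160:280,150:260],(300,300))])
cv2.imwrite('pics/end.png',np.vstack([cv2.resize(ims[0],(600,300)),r]))
```

```text
19.0167 [0.62857606 0.12632218 0.33910581] [0.27525543 0.13440343 0.09509362]
cheek top 456 [226.49636374 234.1178239  235.28341411] [-22.92989649  26.67034147] [-37.66337564  -7.25410158]
```

View pics/end.png

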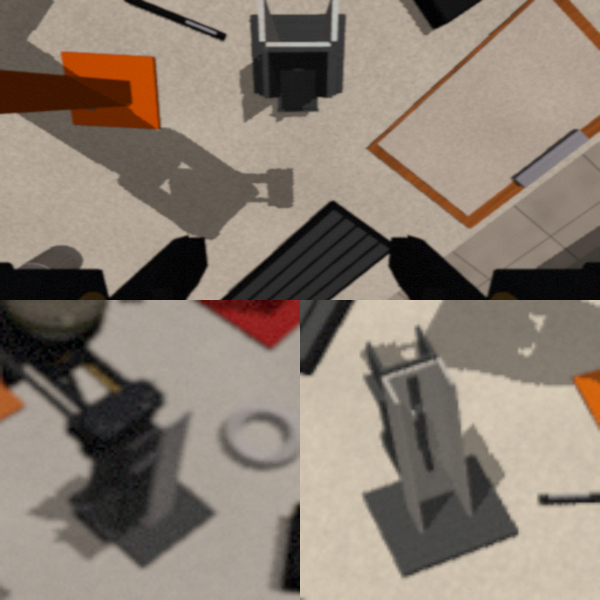

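The cradle hangs square on the upright: the side crop shows hooks in both slots at (420,390) and (425,450). The cheek tops are at 235 mm, so its underside is at about 45 mm, matching the stop felt. The gripper is clear.

```bash
python3 -c "from cell import close_job; print(close_job())"
```

```text
the job is handed in; nothing more can be done
None
```

The cradle is hooked in both slots, past the catch and down on its stop about 45 mm above the desk; it was pressed with about 15 N (peak reading 21 N) and released, and the job was handed in at about 19 s. The snap was judged from the drop in push force 2 mm above the stop, because the catch itself could not be seen.

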